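# Clear the gauge fixture and start its clamp bolt

### The arm

A 6-joint arm with a two-finger parallel gripper is mounted at the origin on the work surface. World frame = base frame: x ahead of the robot, y to its left, z up, the work surface at z = 0. Lengths are in m, angles in rad, forces in N, time in s.
With the tool pointing down it reaches from about 0.325 to 0.75 m from the base axis. Payload 7.6 kg.
Tool frame: the origin (TCP) lies at the very end of the fingers, on their centre line; the grasp point (between the pads) lies 19 mm behind it (arm.tcp_to_grasp is the z of the grasp point in the tool frame, in m); z points along the fingers, y is the line along which they close (so a half turn about z gives the same grasp; the last joint's range is limited). The gripper opens to 85 mm and grips with 20 to 120 N. Pads are 22 mm wide; open, the fingers measure 114 mm over their backs; the gripper's body (76 mm by 85 mm) begins 54 mm behind the grasp point. The pads swing forward as they close: fully open they stand 13 mm farther back than shut.
Start: joints at [1.131, 0.052, 1.401, -0, 1.689, -0.07], TCP at [0.19, 0.49, 0.231] pointing down, gripper open.
Joint ranges: [-2.9, 2.9], [-0.91, 2.17], [0.12, 2.37], [-1.06, 4.2], [0.26, 2.73], [-2.93, 2.93]. Speed limits (rad/s): [2.57, 2.57, 3.01, 3.14, 3.14, 3.14].

### API

Orientations are given as a rotation vector (axis times angle).
In Python, from station import arm gives the robot as it stands. The module is installed in compiled form; this text tells all that it offers.
- The arm moves only by the tool apply_moves, never from a script. Its arguments are lists of equal length, an entry for each row: "xyz": the shift along the tool's x, y, z in m, a list of three; "angular": the turn, a rotation vector about the tool's x, y, z in rad, a list of three; "jaw": the opening, from 0 (shut) to 1 (fully open). A call has 1 to 5 rows; each row is the pose to reach, as a shift and turn from the pose commanded when the call began, along the tool's axes at that moment; what a row does not reach only later rows make up. A row lasts 1/10 s, in which the tool goes at most 50 mm and 8.59 degrees, less where a joint would pass 70% of its speed; a pose out of reach is approached as far as the arm can. A call with a gripper value outside its range is refused whole. The fingers move at their own pace and stop on an object; "grip_force" is the grip in N (left out, the last holds). Time passes only in rows, so rows that repeat a pose let the fingers close. It gives the time, the measured TCP pose, the force, the opening and the grip force at its end, in the units of the state.
- arm.read_state(): the state, without advancing time (a new reading comes with each control period).
- arm.camera(name): name is "scene" or "top"; returns a dict with "color" (384x512x3 uint8, blue, green, red), "camera_matrix" (3x3 intrinsics, pixels), "R" (3x3) and "t" (3): a world point X has camera coordinates R X + t. Camera axes: x right, y down, z forward; pixel columns grow to the right and rows downward; lengths in m; the calibration is good to about 2 mm. A picture is of the moment at which its call begins. There is no depth.
- arm.close_job(): hands the job in; it is judged then, once.
The state is a dict: "time": time; "joint_pos": joint angles; "joint_velocities": joint speeds; "effort": joint torques, N m; "position": TCP position; "tool_rot": TCP orientation; "wrist_force": force on the tool from outside, world axes, zero at the start; "torque": the same for the moment, N m; "width": finger opening in m; "finger_force": force on a finger pad.
Only numpy, scipy, OpenCV 4.12 (cv2) and the standard library are available. Lean on these libraries where they do the work, as an engineer would, in place of code of your own. Each camera call takes 0.05 s, during which the arm holds its last target. There are 200 camera calls.

### The job

Sweep the three brass chips off the fixture plate into its yellow tray with the orange scraper block (do not touch the chips with the fingers), and stand the scraper back on the bench clear of the fixture. Then start the red-headed clamp bolt in its boss: turn it backward (anticlockwise from above) until its thread drops in, then forward (clockwise) one full turn from there and no more. Finish gripping the bolt's head firmly and holding it still, and leave the master ring, the sensor and the oil bottle undisturbed.

Things in the scene. Friction and masses are not known exactly. Their poses are not given: they have to be found in the camera images.
- fixture: Aluminium plate fixed to the bench, 160 (x) by 260 (y) by 30 mm high; origin at the centre of its underside. A black boss, 42 mm in diameter, stands on it at y = +95 mm, its top 55 mm above the bench. The chips lie on the dark area of the other half (y from -107 to +3 mm). A yellow tray runs along its -y edge.
- tray_mid (a point): Middle of the yellow chip tray, on its underside (bench height); fixture's axes, at y = -185 mm of it. The tray is 180 (x) by 110 (y) by 22 mm high with 4 mm walls, fixed against the plate's -y edge, its rim 8 mm below the plate's top: what is pushed over that edge falls in.
- scraper: Loose orange scraper block, 90 (x, its long blade) by 22 (y) by 58 mm high, 90 to 180 g, standing upright on the bench on its black rubber sole; origin at the centre of its underside, z up. Gripped across y, at 35 to 45 mm above its underside, the fingers stay clear of the chips.
- chip1: Loose brass chip, 14 by 10 by 7 mm, 10 g; origin at the centre of its underside. The three start on the plate within 22 mm of its middle line x = 0.
- chip2: Second brass chip, the same.
- chip3: Third brass chip, the same.
- bolt: Clamp bolt, coarse right-hand 24 mm thread of 5 mm pitch, 310 g, standing upright in the boss, which guides it: it cannot tip or be pulled out, and turns very easily. Head: red upright bar 44 (x) by 10 (y) by 34 mm high on a collar 30 mm across and 8 mm thick. Origin on its axis at the foot of the bar (top of the collar), z up, 80 to 82 mm above the bench at the start.
- bolt_head (a point): Middle of the bolt's red bar, 17 mm above the bolt's origin. Fingers about 15 mm apart astride the bar (tips a few mm above the collar) turn the bolt and leave it free to rise and fall by its weight; a tight grip can hold it up and hide the drop. Fully open fingers can be turned around the bar without touching it.
- bolt_lift (a joint): Height of the bolt (m). It rests on the end of the boss's thread. Turned backward it climbs 5 mm a turn to the lip (reads 0), reached 1.2 to 3.4 rad from the start, and there falls 5 mm. Turned forward from there it screws down 5 mm a turn. Reads -0.0025 to -0.001 at the start, -0.005 just after the drop, -0.010 one turn forward of it; stops at -0.0145.
- bolt_turn (a joint): Angle of the bolt (rad), counting on over whole turns: grows clockwise from above (forward), falls anticlockwise (backward). At 0 the bar lies along the fixture's x axis; between -0.6 and 0.6 at the start. The angle of the drop is different every time.
- master_ring: Bystander: steel ring 68 mm across, 22 mm high; origin at the centre of its underside. Leave it alone.
- sensor: Bystander: black sensor head on a foot, 50 by 60 by 62 mm high; origin at the centre of its underside. Leave it alone.
- oil_bottle: Bystander: white bottle with red cap, 52 mm across, 120 mm high; origin at the centre of its underside. Leave it alone.

How it is judged:
By the outcome, as a careful person would: the job done as asked, in the order asked, and still so for the second after the job is handed in, while the arm keeps its last pose, push and grip.
It also fails if it takes over 72 s, if anything falls off the work surface, if the arm or the gripper's body presses on something with over 40 N, if the wrist force passes 120 N, or if a joint passes its speed limit or range.

## Working session

There is one attempt and no reset: what is moved stays moved. The work goes in short steps, Python scripts to look and compute and a tool call to move; the robot and the scene stay as the last step left them, time stands still between calls to the robot, and variables do not carry over. Pictures are saved under pics/ and viewed, at most 10 in all, crops included, and the job is handed in when it is done.

Besides the shell and the picture viewer there is one more tool, called after ">>>" as a command line: name --argument value ..., lists and objects as JSON in quotes. apply_moves: Moves the arm, as the interface text tells. Its arguments: {"type":"object","properties":{"xyz":{"type":"array","items":{"type":"array","items":{"type":"number"}}},"angular":{"type":"array","items":{"type":"array","items":{"type":"number"}}},"jaw":{"type":"array","items":{"type":"number"}},"grip_force":{"type":"number"}},"required":["xyz","angular","jaw"]}

```bash
mkdir -p pics
cat > h.py <<'E'
import numpy as np,cv2
from station import arm
from scipy.spatial.transform import Rotation as Ro
def shot(n,tag=None):
    c=arm.camera(n)
    if tag: cv2.imwrite(f'pics/{tag}.png',c['color'])
    return c
def ray(c,u,v,z):
    K,R,t=np.array(c['camera_matrix']),np.array(c['R']),np.array(c['t'])
    o=-R.T@t; d=R.T@np.linalg.inv(K)@np.array([u,v,1.])
    return o+d*(z-o[2])/d[2]
def proj(c,X):
    p=np.array(c['camera_matrix'])@(np.array(c['R'])@np.array(X)+np.array(c['t'])); return p[:2]/p[2]
E
python3 - <<'E'
from h import *
a=shot('top','top0');b=shot('scene','scene0')
for c in(a,b): print(-np.array(c['R']).T@np.array(c['t']),c['camera_matrix'][0][0])
cv2.imwrite('pics/both0.png',cv2.resize(np.vstack([a['color'],b['color']]),(450,675))[:600]) if 0 else None
s=arm.read_state();print({k:np.round(v,3) for k,v in s.items()},arm.tcp_to_grasp)
E
```

```text
[ 0.30966049 -0.04406446  1.35712976] 433.67038496198523
[ 1.12254167 -0.33404881  0.91110304] 403.73375927495573
{'time': np.float64(0.1), 'joint_pos': array([ 1.131,  0.053,  1.402, -0.   ,  1.689, -0.07 ]), 'joint_velocities': array([-0.   , -0.003, -0.002,  0.   ,  0.   , -0.001]), 'effort': array([ 2.0000e-03, -3.8258e+01, -3.6099e+01, -0.0000e+00,  5.0000e-03,
       -0.0000e+00]), 'position': array([0.19 , 0.489, 0.231]), 'tool_rot': array([-5.780e-01, -3.088e+00,  2.000e-03]), 'wrist_force': array([ 0.847,  0.347, -0.13 ]), 'torque': array([-0.01 ,  0.002,  0.008]), 'finger_force': np.float64(0.0), 'width': np.float64(0.085)} -0.0187
```

View pics/top0.png

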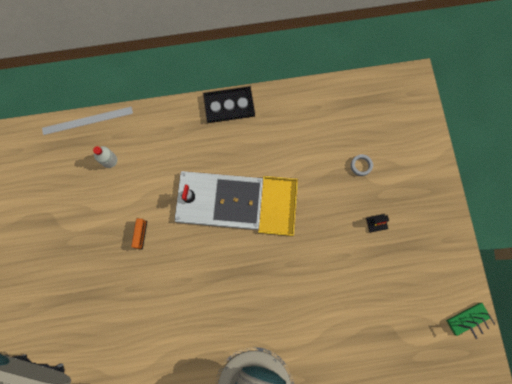

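View pics/scene0.png

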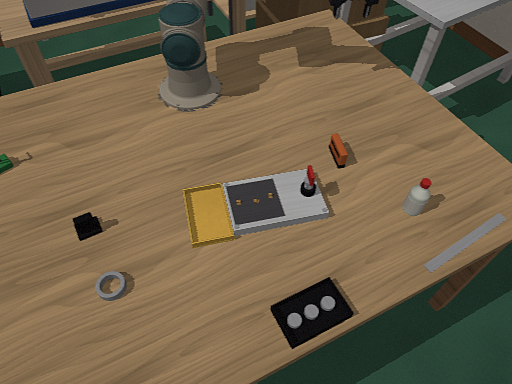

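The top view shows the plate at about (178–262, 173–228) with its tray to the right (260–297). The bolt head is near (187,193) and the scraper near (139,234). Chips are near (222,201), (236,199) and (251,203); the bystanders are well away from the work. Next I'll measure these.

```bash
cat > m.py <<'E'
from h import *
def masks(c):
    hsv=cv2.cvtColor(c['color'],cv2.COLOR_BGR2HSV)
    return hsv
def blobs(m,amin):
    n,l,s,ce=cv2.connectedComponentsWithStats(m.astype(np.uint8))
    return [(s[i],ce[i],(l==i)) for i in range(1,n) if s[i][4]>=amin]
E
python3 - <<'E'
from m import *
np.set_printoptions(precision=4,suppress=True)
for n in('top','scene'):
    c=shot(n);h=masks(c);H,S,V=h[...,0].astype(int),h[...,1].astype(int),h[...,2].astype(int)
    print(n)
    for nm,m,z,am in(('yellow',(H>20)&(H<30)&(S>200)&(V>110),.022,200),('orange',(H>=4)&(H<14)&(S>190)&(V>90),.058,25),('red',((H<4)|(H>174))&(S>150)&(V>80),.105,8)):
        for s,ce,l in blobs(m,am):
            p=np.argwhere(l)[:,::-1].astype(np.float32)
            r=cv2.minAreaRect(p); box=cv2.boxPoints(r)
            print(nm,s,ce,'ctr',ray(c,*ce,z)[:2],'box',[ray(c,*q,z)[:2].round(4).tolist() for q in box],box.round(1).tolist())
    # dark area & chips
    roi=(slice(175,232),slice(205,268)) if n=='top' else (slice(170,230),slice(220,295))
    d=np.zeros(V.shape,bool);d[roi]=V[roi]<95
    s,ce,l=max(blobs(d,100),key=lambda b:b[0][4])
    hull=cv2.convexHull(np.argwhere(l)[:,::-1].astype(np.int32))
    r=cv2.minAreaRect(hull);print('dark',[ray(c,*q,.03)[:2].round(4).tolist() for q in cv2.boxPoints(r)],ray(c,*r[0],.03)[:2],r)
    f=np.zeros(V.shape,np.uint8);cv2.fillConvexPoly(f,hull,1);f=cv2.erode(f,np.ones((3,3)))
    for s,ce,l in blobs((f>0)&(S>90)&(V>95),3): print('chip',s,ce,ray(c,*ce,.034)[:2])
    w=(S<40)&(V>150);ww=np.zeros_like(w);ww[165:235,170:340]=w[165:235,170:340]
    s,ce,l=max(blobs(ww,100),key=lambda b:b[0][4]);r=cv2.minAreaRect(np.argwhere(l)[:,::-1].astype(np.float32));print('plate',[ray(c,*q,.03)[:2].round(4).tolist() for q in cv2.boxPoints(r)])
a=shot('top')['color'][165:255,120:305];b=shot('scene')['color'][125:255,175:350]
cv2.imwrite('pics/z1.png',np.vstack([cv2.resize(a,(555,270),interpolation=2),np.pad(cv2.resize(b,(444,330),interpolation=2),((0,0),(0,111),(0,0)))]))
E
```

```text
top
yellow [260 178  36  56 919] [276.4777 205.6235] ctr [ 0.518  -0.1527] box [[0.4452, -0.0881], [0.6129, -0.1292], [0.5893, -0.2255], [0.4225, -0.1819]] [[259.6000061035156, 231.8000030517578], [264.29998779296875, 177.39999389648438], [295.6000061035156, 180.10000610351562], [290.8999938964844, 234.5]]
orange [132 219  14  29 230] [138.0565 233.0391] ctr [0.4924 0.2739] box [[0.4555, 0.2968], [0.5373, 0.2749], [0.5283, 0.2473], [0.4467, 0.2696]] [[131.60000610351562, 246.39999389648438], [136.3000030517578, 218.39999389648438], [145.6999969482422, 219.89999389648438], [141.0, 248.0]]
red [ 94 147   8   7  45] [ 97.3111 150.0444] ctr [0.7528 0.3593] box [[0.7639, 0.3684], [0.7607, 0.3475], [0.7419, 0.349], [0.7451, 0.3698]] [[94.0, 147.0], [101.0, 147.0], [101.0, 153.0], [94.0, 153.0]]
red [182 185   6  16  53] [184.7925 192.5094] ctr [0.5841 0.1146] box [[0.566, 0.1277], [0.6079, 0.1132], [0.6035, 0.1021], [0.5617, 0.1167]] [[181.10000610351562, 199.10000610351562], [184.3000030517578, 184.60000610351562], [188.1999969482422, 185.5], [185.0, 200.0]]
dark [[0.5055, 0.0459], [0.627
[... 1291 characters left out ...]
5156, 185.1999969482422]]
red [420 178  11  11  83] [425.1325 183.    ] ctr [0.7485 0.3653] box [[0.7421, 0.3487], [0.732, 0.3812], [0.7546, 0.3814], [0.7642, 0.3493]] [[418.5, 183.5], [425.5, 176.5], [431.5, 182.5], [424.5, 189.5]]
dark [[0.4734, -0.0778], [0.5059, 0.0667], [0.6314, 0.0195], [0.5986, -0.1141]] [ 0.5544 -0.0279] ((254.93875122070312, 200.6783447265625), (39.667762756347656, 52.110721588134766), 79.2156982421875)
chip [268 193   5   5  17] [269.7059 195.0588] [0.558  0.0153]
chip [254 199   5   4  16] [256.  200.5] [ 0.5577 -0.0265]
chip [236 200   5   5  18] [238.1667 201.9444] [ 0.5406 -0.0715]
plate [[0.4598, -0.0814], [0.5217, 0.1991], [0.6743, 0.1301], [0.6118, -0.1246]]
```

View pics/z1.png

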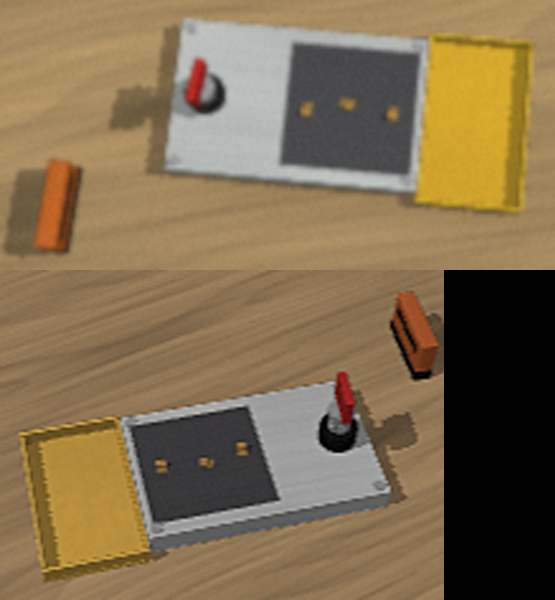

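```bash
cat >> h.py <<'E'
np.set_printoptions(precision=4,suppress=True)
def go(x,y,z,yaw,cur=None):
    """shift/turn in the tool axes to put TCP at xyz, pointing down, tool y along yaw (mod pi); cur = ideal commanded pose"""
    s=arm.read_state(); p=np.array(s['position']) if cur is None else np.array(cur[:3])
    R=Ro.from_rotvec(s['tool_rot']).as_matrix()
    cy=np.arctan2(R[1,1],R[0,1]); k=round((cy-yaw)/np.pi); ty=yaw+k*np.pi
    Y=np.array([np.cos(ty),np.sin(ty),0]);Z=np.array([0,0,-1.]);T=np.column_stack([np.cross(Y,Z),Y,Z])
    print('shift',R.T@(np.array([x,y,z])-p),'turn',Ro.from_matrix(R.T@T).as_rotvec(),'tool yaw now',cy,'q6',s['joint_pos'][5],'q1',s['joint_pos'][0],'t',s['time'])
E
python3 - <<'E'
from h import *
# triangulate bolt head
a=shot('top');b=shot('scene')
A=ray(a,184.8,192.5,.11);B=ray(b,310.35,174.66,.098);print(A,B)
y=np.radians(90-14.5)
print(Ro.from_rotvec(arm.read_state()['tool_rot']).as_matrix())
go(.4938,.2768,.15,y); go(.4938,.2768,.021,y)
E
```

```text
[0.583 0.114 0.11 ] [0.5878 0.1176 0.098 ]
[[-0.9324  0.3615 -0.    ]
 [ 0.3615  0.9324 -0.0001]
 [-0.     -0.0001 -1.    ]]
shift [-0.3604 -0.0884  0.0812] turn [-0.0001  0.     -0.1168] tool yaw now 1.2009546680491923 q6 -0.07028143743657249 q1 1.1306753916165142 t 0.4
shift [-0.3604 -0.0884  0.2102] turn [-0.0001  0.     -0.1168] tool yaw now 1.2009546680491923 q6 -0.07028143743657249 q1 1.1306753916165142 t 0.4
```

>>> apply_moves --xyz '[[-0.09, -0.022, 0.02], [-0.18, -0.044, 0.04], [-0.27, -0.066, 0.06], [-0.36, -0.088, 0.08], [-0.3605, -0.0885, 0.081]]' --angular '[[0, 0, -0.03], [0, 0, -0.06], [0, 0, -0.09], [0, 0, -0.117], [0, 0, -0.117]]' --jaw '[1, 1, 1, 1, 1]'

```text
time: 0.9
position: [0.3914, 0.3483, 0.1782]
tool_rot: [0.395, 3.116, 0.001]
wrist_force: [0.7, 0.5, -0.0]
width: 0.0857
finger_force: 0.0
```

>>> apply_moves --xyz '[[0, 0, 0], [0, 0, 0], [0, 0, 0], [0, 0, 0], [0, 0, 0]]' --angular '[[0, 0, 0], [0, 0, 0], [0, 0, 0], [0, 0, 0], [0, 0, 0]]' --jaw '[0.6, 0.6, 0.6, 0.6, 0.6]'

```text
time: 1.4
position: [0.3893, 0.3505, 0.1787]
tool_rot: [0.393, 3.116, 0.001]
wrist_force: [0.3, -0.1, -0.1]
width: 0.0514
finger_force: 0.0
```

Run:
```python
from h import *
go(.4938,.2768,.021,np.radians(75.5)); s=arm.read_state();print(s['position'],s['width'],s['wrist_force'])
```

```text
shift [-0.1195 -0.0455  0.1578] turn [0.0007 0.0003 0.0022] tool yaw now 1.319919523048727 q6 -0.657485960601465 q1 0.6624313391641629 t 1.4
[0.3893 0.3505 0.1787] 0.051367651902121864 [ 0.3366 -0.0692 -0.0522]
```

>>> apply_moves --xyz '[[-0.06, -0.023, 0.015], [-0.1195, -0.0455, 0.028], [-0.1195, -0.0455, 0.028], [-0.1195, -0.0455, 0.028], [-0.1195, -0.0455, 0.05]]' --angular '[[0, 0, 0.002], [0, 0, 0.002], [0, 0, 0.002], [0, 0, 0.002], [0, 0, 0.002]]' --jaw '[0.6, 0.6, 0.6, 0.6, 0.6]'

```text
time: 1.9
position: [0.4959, 0.2766, 0.1312]
tool_rot: [0.399, 3.111, 0.006]
wrist_force: [-0.2, -0.5, -0.2]
width: 0.0512
finger_force: 0.0
```

Run:
```python
from h import *
go(.4938,.2768,.021,np.radians(75.5)); s=arm.read_state();print(s['position'],s['width'],s['wrist_force'])
```

```text
shift [ 0.0025 -0.0008  0.1102] turn [ 0.0042  0.0044 -0.0022] tool yaw now 1.3155297088351277 q6 -0.8720006155889037 q1 0.44354716392036847 t 1.9
[0.4959 0.2766 0.1312] 0.051158551851726464 [-0.2251 -0.5446 -0.2147]
```

>>> apply_moves --xyz '[[0, 0, 0.03], [0, 0, 0.06], [0, 0, 0.09], [0, 0, 0.107], [0, 0, 0.107]]' --angular '[[0, 0, 0], [0, 0, 0], [0, 0, 0], [0, 0, 0], [0, 0, 0]]' --jaw '[0.6, 0.6, 0.6, 0.6, 0.6]'

```text
time: 2.4
position: [0.4919, 0.276, 0.0188]
tool_rot: [-0.396, -3.112, 0.004]
wrist_force: [0.6, 0.0, -0.1]
width: 0.0514
finger_force: 0.0
```

Run:
```python
from h import *
c=shot('scene');a=shot('top')
cv2.imwrite('pics/g1.png',np.hstack([cv2.resize(c['color'][80:200,270:400],(390,360)),cv2.resize(a['color'][170:290,80:210],(390,360))]))
go(.4938,.2768,.021,np.radians(75.5)); s=arm.read_state();print(s['position'],s['width'],s['wrist_force'])
```

```text
shift [0.0004 0.0001 0.0013] turn [ 0.0007  0.0005 -0.0006] tool yaw now 1.317162901761004 q6 -0.8722264428350474 q1 0.44499144574802013 t 2.5
[0.4941 0.2766 0.0223] 0.05126749847243274 [ 0.5668  0.1987 -0.1233]
```

View pics/g1.png

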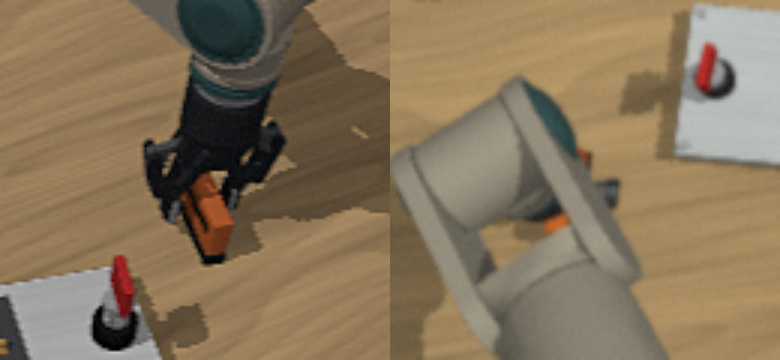

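The fingers stand either side of the scraper (scene crop, about (200,215)), centred along its blade, so I close the grip and lift.

>>> apply_moves --xyz '[[0, 0, 0], [0, 0, 0], [0, 0, 0], [0, 0, 0], [0, 0, 0]]' --angular '[[0, 0, 0], [0, 0, 0], [0, 0, 0], [0, 0, 0], [0, 0, 0]]' --jaw '[0, 0, 0, 0, 0]' --grip_force 50

```text
time: 3.0
position: [0.4953, 0.2764, 0.0232]
tool_rot: [0.399, 3.114, 0.004]
wrist_force: [-1.0, 1.6, 6.4]
width: 0.0215
finger_force: 50.0
```

Run:
```python
from h import *
s=arm.read_state();print(s['position'],s['width'],s['wrist_force'],s['finger_force'])
e=np.radians(-13.7);o=np.array([.5635,.0225]);ex=np.array([np.cos(e),np.sin(e)]);ey=np.array([-ex[1],ex[0]])
for fy,z in((.035,.13),(.033,.056),(-.14,.056),(-.14,.13)):
    p=o+fy*ey;print(fy,p);go(*p,z,np.pi/2+e)
```

```text
[0.4953 0.2764 0.0232] 0.021506800067573297 [-0.9595  1.5514  6.4434] 50.01454710960388
0.035 [0.5718 0.0565]
shift [-0.1297 -0.1932 -0.107 ] turn [ 0.0026  0.0022 -0.0156] tool yaw now 1.3160409710024954 q6 -0.872547708853924 q1 0.44364513791496957 t 3.0
0.033 [0.5713 0.0546]
shift [-0.1296 -0.1954 -0.033 ] turn [ 0.0026  0.0022 -0.0156] tool yaw now 1.3160409710024954 q6 -0.872547708853924 q1 0.44364513791496957 t 3.0
-0.14 [ 0.5303 -0.1135]
shift [-0.1323 -0.3684 -0.0334] turn [ 0.0026  0.0022 -0.0156] tool yaw now 1.3160409710024954 q6 -0.872547708853924 q1 0.44364513791496957 t 3.0
-0.14 [ 0.5303 -0.1135]
shift [-0.1324 -0.3682 -0.1074] turn [ 0.0026  0.0022 -0.0156] tool yaw now 1.3160409710024954 q6 -0.872547708853924 q1 0.44364513791496957 t 3.0
```

>>> apply_moves --xyz '[[0, 0, -0.04], [0, 0, -0.09], [0, 0, -0.14], [-0.02, -0.03, -0.16], [-0.04, -0.06, -0.16]]' --angular '[[0, 0, 0], [0, 0, 0], [0, 0, 0], [0, 0, 0], [0, 0, -0.015]]' --jaw '[0, 0, 0, 0, 0]'

```text
time: 3.5
position: [0.5195, 0.2077, 0.1863]
tool_rot: [0.371, 3.112, 0.005]
wrist_force: [-0.0, -0.2, -1.5]
width: 0.0218
finger_force: 49.5
```

Run:
```python
from h import *
e=np.radians(-13.7);o=np.array([.5635,.0225]);ex=np.array([np.cos(e),np.sin(e)]);ey=np.array([-ex[1],ex[0]])
s=arm.read_state();print(s['position'],s['width'],s['wrist_force'])
p=o+.022*ey;go(*p,.18,np.pi/2+e)
```

```text
[0.5195 0.2077 0.1863] 0.02175904988826142 [-0.0442 -0.2396 -1.548 ]
shift [-0.0864 -0.1477  0.0063] turn [0.0043 0.0071 0.0016] tool yaw now 1.3332521779021624 q6 -1.0188556701711893 q1 0.31438429585761996 t 3.5
```

>>> apply_moves --xyz '[[-0.022, -0.037, 0], [-0.043, -0.074, 0], [-0.065, -0.11, 0], [-0.086, -0.147, 0], [-0.086, -0.147, 0]]' --angular '[[0, 0, 0], [0, 0, 0], [0, 0, 0], [0, 0, 0], [0, 0, 0]]' --jaw '[0, 0, 0, 0, 0]'

```text
time: 4.0
position: [0.5671, 0.0395, 0.1809]
tool_rot: [-0.385, -3.118, 0.003]
wrist_force: [-0.8, 0.2, -2.9]
width: 0.0217
finger_force: 49.6
```

>>> apply_moves --xyz '[[0, 0, 0], [0, 0, 0], [0, 0, 0]]' --angular '[[0, 0, 0], [0, 0, 0], [0, 0, 0]]' --jaw '[0, 0, 0]'

```text
time: 4.3
position: [0.5663, 0.0455, 0.1813]
tool_rot: [-0.373, -3.119, -0.0]
wrist_force: [0.6, 0.0, -1.5]
width: 0.0218
finger_force: 49.6
```

Run:
```python
from h import *
e=np.radians(-13.7);o=np.array([.5635,.0225]);ex=np.array([np.cos(e),np.sin(e)]);ey=np.array([-ex[1],ex[0]])
s=arm.read_state();print(s['position'],s['width'],s['wrist_force'])
p=o+.022*ey;go(*p,.055,np.pi/2+e)
```

```text
[0.5663 0.0455 0.1813] 0.02175660022472489 [ 0.6218  0.0472 -1.5443]
shift [-0.0028 -0.001   0.1263] turn [ 0.0002 -0.0001  0.001 ] tool yaw now 1.332681004202711 q6 -1.317700825351159 q1 0.0149718827784727 t 4.3
```

>>> apply_moves --xyz '[[-0.001, 0, 0.04], [-0.003, -0.001, 0.08], [-0.003, -0.001, 0.11], [-0.003, -0.001, 0.12], [-0.003, -0.001, 0.12]]' --angular '[[0, 0, 0], [0, 0, 0], [0, 0, 0], [0, 0, 0], [0, 0, 0]]' --jaw '[0, 0, 0, 0, 0]'

```text
time: 4.8
position: [0.5684, 0.0434, 0.0602]
tool_rot: [-0.374, -3.117, 0.0]
wrist_force: [0.8, 0.4, -1.3]
width: 0.0214
finger_force: 49.6
```

>>> apply_moves --xyz '[[0, 0, 0.0055], [0, 0, 0.0055], [0, 0, 0.0055]]' --angular '[[0, 0, 0.001], [0, 0, 0.001], [0, 0, 0.001]]' --jaw '[0, 0, 0]'

```text
time: 5.1
position: [0.57, 0.0427, 0.0572]
tool_rot: [0.377, 3.117, 0.001]
wrist_force: [0.6, 0.1, -1.7]
width: 0.0212
finger_force: 49.6
```

Run:
```python
from h import *
c=shot('scene')
cv2.imwrite('pics/g2.png',cv2.resize(c['color'][90:260,170:360],(570,510)))
e=np.radians(-13.7);o=np.array([.5635,.0225]);ex=np.array([np.cos(e),np.sin(e)]);ey=np.array([-ex[1],ex[0]])
s=arm.read_state();print(s['position'],s['width'],s['wrist_force'])
p=o-.14*ey;go(*p,.055,np.pi/2+e)
```

```text
[0.5699 0.0426 0.0571] 0.021677082891917828 [-1.0452  0.2281 -0.9212]
shift [ 0.0011 -0.1611  0.002 ] turn [ 0.0006  0.002  -0.0017] tool yaw now 1.3299966933225138 q6 -1.3200024483136275 q1 0.010017570539100547 t 5.15
```

View pics/g2.png

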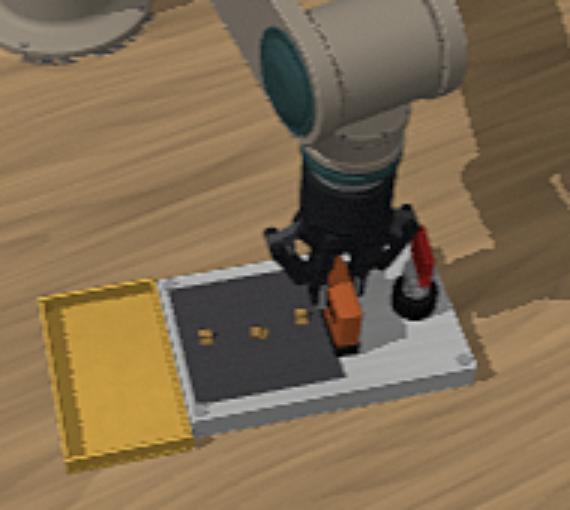

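The scraper's blade stands just behind chip 1, and the chips, at about (300,316), (259,332) and (206,337), all lie within its span. I sweep now.

>>> apply_moves --xyz '[[0, -0.01, 0.0015], [0, -0.022, 0.0015], [0, -0.034, 0.0015], [0.0005, -0.046, 0.0015], [0.0005, -0.058, 0.0015]]' --angular '[[0, 0, 0], [0, 0, 0], [0, 0, 0], [0, 0, 0], [0, 0, 0]]' --jaw '[0, 0, 0, 0, 0]'

```text
time: 5.65
position: [0.5545, -0.0149, 0.0543]
tool_rot: [-0.378, -3.119, -0.0]
wrist_force: [0.3, -0.5, -1.7]
width: 0.0217
finger_force: 49.6
```

>>> apply_moves --xyz '[[0, -0.012, 0], [0, -0.024, 0], [0, -0.036, 0], [0, -0.048, 0], [0, -0.06, 0]]' --angular '[[0, 0, 0], [0, 0, 0], [0, 0, 0], [0, 0, 0], [0, 0, 0]]' --jaw '[0, 0, 0, 0, 0]'

```text
time: 6.15
position: [0.5403, -0.0728, 0.0543]
tool_rot: [0.377, 3.119, 0.0]
wrist_force: [0.2, 0.5, -1.7]
width: 0.0215
finger_force: 49.6
```

Run:
```python
from h import *
c=shot('scene','sw1')
e=np.radians(-13.7);o=np.array([.5635,.0225]);ex=np.array([np.cos(e),np.sin(e)]);ey=np.array([-ex[1],ex[0]])
s=arm.read_state();print(s['position'],s['width'],s['wrist_force'])
p=o-.145*ey;go(*p,.055,np.pi/2+e)
```

```text
[ 0.54   -0.0744  0.0543] 0.021302128231788054 [-0.3069 -1.174  -2.1301]
shift [ 0.     -0.0453 -0.0007] turn [-0.0009  0.     -0.0029] tool yaw now 1.328827526969777 q6 -1.5327390504004392 q1 -0.20411768002402877 t 6.2
```

>>> apply_moves --xyz '[[0, -0.012, 0], [0, -0.024, 0], [0, -0.036, 0], [0, -0.046, 0], [0, -0.05, 0]]' --angular '[[0, 0, 0], [0, 0, 0], [0, 0, 0], [0, 0, 0], [0, 0, 0]]' --jaw '[0, 0, 0, 0, 0]'

```text
time: 6.7
position: [0.5284, -0.1216, 0.0543]
tool_rot: [-0.379, -3.119, 0.0]
wrist_force: [-0.3, 0.3, -2.1]
width: 0.0214
finger_force: 49.6
```

>>> apply_moves --xyz '[[0, 0, 0], [0, 0, -0.04], [0, 0, -0.08], [0, 0.03, -0.12], [0, 0.07, -0.125]]' --angular '[[0, 0, 0], [0, 0, 0], [0, 0, 0], [0, 0, 0], [0, 0, 0]]' --jaw '[0, 0, 0, 0, 0]'

```text
time: 7.2
position: [0.5477, -0.0528, 0.186]
tool_rot: [0.38, 3.108, -0.001]
wrist_force: [0.4, 0.1, -1.7]
width: 0.0215
finger_force: 49.8
```

Run:
```python
from h import *
c=shot('scene');a=shot('top')
cv2.imwrite('pics/g3.png',np.hstack([cv2.resize(c['color'][150:260,170:300],(390,330)),cv2.resize(a['color'][150:260,180:310],(390,330))]))
s=arm.read_state();print(s['position'],s['width'],s['wrist_force'])
go(.4938,.2768,.18,np.radians(75.5))
```

```text
[ 0.5469 -0.0486  0.1817] 0.021179059368402767 [-0.9484 -1.1258 -1.7301]
shift [0.1277 0.3039 0.0018] turn [0.0022 0.0042 0.017 ] tool yaw now 1.33476549286443 q6 -1.4914792434890567 q1 -0.1567598426062984 t 7.3
```

View pics/g3.png

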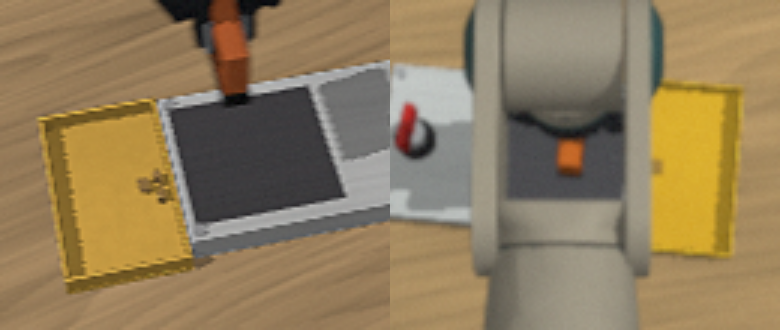

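Chips show as a cluster in the tray at about (155,185) of the left crop, and the plate is clear. Next I put the scraper back where it stood.

>>> apply_moves --xyz '[[0.016, 0.038, 0], [0.032, 0.076, 0], [0.048, 0.114, 0], [0.064, 0.152, 0], [0.08, 0.19, 0]]' --angular '[[0, 0, 0], [0, 0, 0], [0, 0, 0.006], [0, 0, 0.012], [0, 0, 0.017]]' --jaw '[0, 0, 0, 0, 0]'

```text
time: 7.8
position: [0.5122, 0.1526, 0.1787]
tool_rot: [-0.404, -3.115, 0.0]
wrist_force: [0.9, 0.0, -2.1]
width: 0.0217
finger_force: 50.0
```

>>> apply_moves --xyz '[[0.016, 0.038, 0], [0.032, 0.076, 0], [0.048, 0.114, 0], [0.048, 0.114, 0], [0.048, 0.114, 0]]' --angular '[[0, 0, 0], [0, 0, 0], [0, 0, 0], [0, 0, 0], [0, 0, 0]]' --jaw '[0, 0, 0, 0, 0]'

```text
time: 8.3
position: [0.4951, 0.274, 0.1785]
tool_rot: [-0.401, -3.115, 0.002]
wrist_force: [0.5, -0.0, -1.6]
width: 0.0214
finger_force: 50.0
```

Run:
```python
from h import *
s=arm.read_state();print(s['position'],s['width'],s['wrist_force'])
go(.4938,.2768,.0235,np.radians(75.5))
```

```text
[0.4951 0.274  0.1785] 0.0213878511855654 [ 0.4564 -0.0449 -1.5614]
shift [0.0018 0.0025 0.155 ] turn [-0.0012 -0.0009 -0.0027] tool yaw now 1.31501742457215 q6 -0.8746089818891736 q1 0.440416195216011 t 8.3
```

Lower gently until the bench is felt.

>>> apply_moves --xyz '[[0, 0, 0.045], [0, 0, 0.09], [0, 0, 0.13], [0, 0, 0.15], [0, 0, 0.15]]' --angular '[[0, 0, 0], [0, 0, 0], [0, 0, 0], [0, 0, 0], [0, 0, 0]]' --jaw '[0, 0, 0, 0, 0]'

```text
time: 8.8
position: [0.4945, 0.2715, 0.0263]
tool_rot: [-0.406, -3.111, 0.005]
wrist_force: [0.1, 0.0, -0.9]
width: 0.0215
finger_force: 50.8
```

>>> apply_moves --xyz '[[0, 0, 0.003], [0, 0, 0.003], [0, 0, 0.003]]' --angular '[[0, 0, 0], [0, 0, 0], [0, 0, 0]]' --jaw '[0, 0, 0]'

```text
time: 9.1
position: [0.4963, 0.2736, 0.0274]
tool_rot: [0.404, 3.114, 0.002]
wrist_force: [0.4, 0.4, -0.9]
width: 0.0218
finger_force: 50.8
```

>>> apply_moves --xyz '[[0, 0, 0.001], [0, 0, 0.001]]' --angular '[[0, 0, 0], [0, 0, 0]]' --jaw '[0, 0]'

```text
time: 9.3
position: [0.4958, 0.2736, 0.0257]
tool_rot: [0.404, 3.115, 0.001]
wrist_force: [-0.1, 0.7, -1.6]
width: 0.0214
finger_force: 50.8
```

>>> apply_moves --xyz '[[0, 0, 0.0015], [0, 0, 0.0015]]' --angular '[[0, 0, 0], [0, 0, 0]]' --jaw '[0, 0]'

```text
time: 9.5
position: [0.4955, 0.2736, 0.0236]
tool_rot: [-0.404, -3.115, 0.0]
wrist_force: [-0.5, 0.9, -2.4]
width: 0.0216
finger_force: 50.8
```

>>> apply_moves --xyz '[[0, 0, 0.001], [0, 0, 0.001]]' --angular '[[0, 0, 0], [0, 0, 0]]' --jaw '[0, 0]'

```text
time: 9.7
position: [0.4957, 0.2737, 0.0231]
tool_rot: [0.404, 3.115, 0.0]
wrist_force: [-0.8, -0.3, 1.3]
width: 0.0215
finger_force: 51.2
```

Contact with the bench felt; I release and lift.

>>> apply_moves --xyz '[[0, 0, 0], [0, 0, 0], [0, 0, 0], [0, 0, 0], [0, 0, 0]]' --angular '[[0, 0, 0], [0, 0, 0], [0, 0, 0], [0, 0, 0], [0, 0, 0]]' --jaw '[0.6, 0.6, 0.6, 0.6, 0.6]'

```text
time: 10.2
position: [0.4956, 0.2736, 0.0228]
tool_rot: [0.404, 3.115, 0.0]
wrist_force: [0.1, -0.1, -0.4]
width: 0.0511
finger_force: 0.0
```

>>> apply_moves --xyz '[[0, 0, -0.03], [0, 0, -0.07], [0, 0, -0.12], [0, 0, -0.16], [0, 0, -0.16]]' --angular '[[0, 0, 0], [0, 0, 0], [0, 0, 0], [0, 0, 0], [0, 0, 0]]' --jaw '[0.6, 0.6, 0.6, 0.6, 0.6]'

```text
time: 10.7
position: [0.4981, 0.2748, 0.1905]
tool_rot: [0.402, 3.105, 0.011]
wrist_force: [0.8, 0.4, 1.0]
width: 0.0513
finger_force: 0.0
```

```bash
cat > red.py <<'E'
from m import *
def red(n):
    c=shot(n);h=masks(c);H,S,V=[h[...,i].astype(int) for i in range(3)]
    m=((H<4)|(H>174))&(S>150)&(V>60);k=np.zeros_like(m)
    if n=='top':k[170:215,165:205]=1
    else:k[150:205,290:330]=1
    s,ce,l=max(blobs(m&k,8),key=lambda b:b[0][4])
    p=np.argwhere(l)[:,::-1].astype(np.float32);return c,s,ce,l,p
E
python3 - <<'E'
from red import *
for n in('top','scene'):
    c,s,ce,l,p=red(n); r=cv2.minAreaRect(p);bx=cv2.boxPoints(r)
    print(n,s,ce,[ray(c,*q,.115)[:2].round(4).tolist() for q in bx],p[:,1].min())
    if n=='top': cv2.imwrite('pics/g4.png',np.vstack([cv2.resize(c['color'][165:255,120:305],(740,360),interpolation=2)]));
    else: cv2.imwrite('pics/g4.png',np.hstack([cv2.resize(cv2.imread('pics/g4.png'),(500,243)),cv2.resize(c['color'][140:205,285:350],(243,243),interpolation=2)]))
s=arm.read_state();print(s['position'],s['width'],s['wrist_force'],s['joint_pos'])
E
```

```text
top [182 185   6  16  53] [184.7925 192.5094] [[0.564, 0.1264], [0.6055, 0.112], [0.6012, 0.1009], [0.5597, 0.1154]] 185.0
scene [307 165   8  21  99] [310.3939 174.7879] [[0.5676, 0.1119], [0.5701, 0.1285], [0.6309, 0.105], [0.6283, 0.0891]] 165.0
[0.4959 0.2738 0.1837] 0.051487281496985005 [ 0.0413  0.8761 -0.3713] [ 0.4392  0.1856  1.351   0.0001  1.6029 -0.8738]
```

View pics/g4.png

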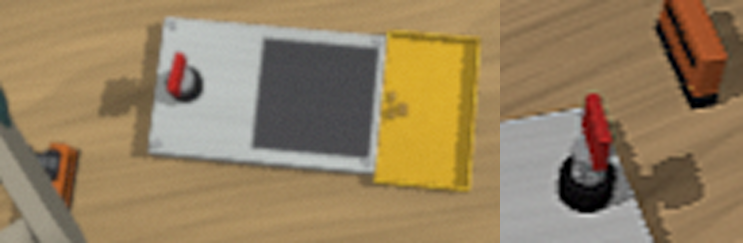

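All three chips lie in the tray, at about (395,105) of the picture, and the scraper stands on the bench. Now the bolt: I take the half-turn-flipped grasp so that joint 6 has room to turn backward.

Run:
```python
from m import *
for n,roi in(('top',(slice(180,212),slice(176,204))),('scene',(slice(175,205),slice(290,325)))):
    c=shot(n);V=c['color'].max(2).astype(int);k=np.zeros(V.shape,bool);k[roi]=V[roi]<55
    s,ce,l=max(blobs(k,8),key=lambda b:b[0][4]);h=cv2.convexHull(np.argwhere(l)[:,::-1].astype(np.int32)).reshape(-1,2)
    (x,y),r=cv2.minEnclosingCircle(h);print(n,s,(x,y),r,ray(c,x,y,.055)[:2],ray(c,x,y,.043)[:2])
go(.586,.1155,.20,np.radians(71))
```

```text
top [186 194   8   8  25] (189.5, 197.5) 4.94984769821167 [0.5774 0.1086] [0.5799 0.11  ]
scene [301 182  15  15 124] (307.78570556640625, 188.35714721679688) 7.957265853881836 [0.5974 0.1098] [0.5901 0.116 ]
shift [-0.1282 -0.1294 -0.0191] turn [-0.0019 -0.0022  0.0738] tool yaw now 1.312960741306276 q6 -0.8738299132622928 q1 0.43912702072479703 t 10.9
```

>>> apply_moves --xyz '[[-0.026, -0.026, -0.005], [-0.052, -0.052, -0.01], [-0.078, -0.078, -0.015], [-0.104, -0.104, -0.019], [-0.128, -0.129, -0.019]]' --angular '[[0, 0, 0.14], [0, 0, 0.28], [0, 0, 0.42], [0, 0, 0.56], [0, 0, 0.7]]' --jaw '[0.6, 0.6, 0.6, 0.6, 0.6]'

```text
time: 11.4
position: [0.5867, 0.1147, 0.2003]
tool_rot: [-1.455, -2.782, 0.002]
wrist_force: [0.4, -0.3, 0.0]
width: 0.0511
finger_force: 0.0
```

>>> apply_moves --xyz '[[0, 0, 0], [0, 0, 0], [0, 0, 0], [0, 0, 0], [0, 0, 0]]' --angular '[[0, 0, 0.14], [0, 0, 0.28], [0, 0, 0.42], [0, 0, 0.56], [0, 0, 0.7]]' --jaw '[0.6, 0.6, 0.6, 0.6, 0.6]'

```text
time: 11.9
position: [0.5858, 0.1161, 0.1993]
tool_rot: [-2.32, -2.114, 0.005]
wrist_force: [0.1, -0.6, -0.3]
width: 0.0516
finger_force: 0.0
```

>>> apply_moves --xyz '[[0, 0, 0], [0, 0, 0], [0, 0, 0], [0, 0, 0], [0, 0, 0]]' --angular '[[0, 0, 0.14], [0, 0, 0.28], [0, 0, 0.42], [0, 0, 0.56], [0, 0, 0.7]]' --jaw '[0.6, 0.6, 0.6, 0.6, 0.6]'

```text
time: 12.4
position: [0.5858, 0.1161, 0.1994]
tool_rot: [-2.906, -1.191, 0.006]
wrist_force: [0.1, 0.3, 0.0]
width: 0.0513
finger_force: 0.0
```

>>> apply_moves --xyz '[[0, 0, 0], [0, 0, 0], [0, 0, 0], [0, 0, 0], [0, 0, 0]]' --angular '[[0, 0, 0.14], [0, 0, 0.28], [0, 0, 0.42], [0, 0, 0.56], [0, 0, 0.7]]' --jaw '[0.6, 0.6, 0.6, 0.6, 0.6]'

```text
time: 12.9
position: [0.5858, 0.1161, 0.1994]
tool_rot: [3.139, 0.122, -0.006]
wrist_force: [-0.5, 0.3, 0.8]
width: 0.0513
finger_force: 0.0
```

>>> apply_moves --xyz '[[0, 0, 0], [0, 0, 0], [0, 0, 0], [0, 0, 0]]' --angular '[[0, 0, 0.14], [0, 0, 0.28], [0, 0, 0.42], [0, 0, 0.42]]' --jaw '[0.6, 0.6, 0.6, 0.6]'

```text
time: 13.3
position: [0.5859, 0.1161, 0.1996]
tool_rot: [3.096, -0.527, -0.005]
wrist_force: [0.0, 0.5, 0.7]
width: 0.0512
finger_force: 0.0
```

Run:
```python
from h import *
go(.586,.1155,.20,np.radians(71)); go(.586,.1155,.095,np.radians(71)); print(arm.read_state()['position'])
```

```text
shift [ 0.0003  0.0006 -0.0004] turn [ 0.0015  0.0032 -0.0058] tool yaw now -1.9082257739996615 q6 2.0420878475721387 q1 0.13385239105536784 t 13.3
shift [0.0007 0.0004 0.1046] turn [ 0.0015  0.0032 -0.0058] tool yaw now -1.9082257739996615 q6 2.0420878475721387 q1 0.13385239105536784 t 13.3
[0.5859 0.1161 0.1996]
```

>>> apply_moves --xyz '[[0, 0, 0.04], [0, 0, 0.08], [0, 0, 0.105], [0, 0, 0.105], [0, 0, 0.105]]' --angular '[[0, 0, -0.006], [0, 0, -0.006], [0, 0, -0.006], [0, 0, -0.006], [0, 0, -0.006]]' --jaw '[0.6, 0.6, 0.6, 0.6, 0.6]'

```text
time: 13.8
position: [0.5864, 0.1162, 0.0968]
tool_rot: [3.099, -0.513, -0.002]
wrist_force: [-0.1, 0.1, 1.0]
width: 0.0514
finger_force: 0.0
```

Run:
```python
from h import *
c=shot('scene')
cv2.imwrite('pics/g5.png',cv2.resize(c['color'][120:210,260:360],(600,540),interpolation=2))
s=arm.read_state();print(s['position'],s['width'],s['wrist_force'])
```

```text
[0.5872 0.1163 0.0983] 0.05095778234652198 [ 0.6247 -0.4525 -0.1233]
```

View pics/g5.png

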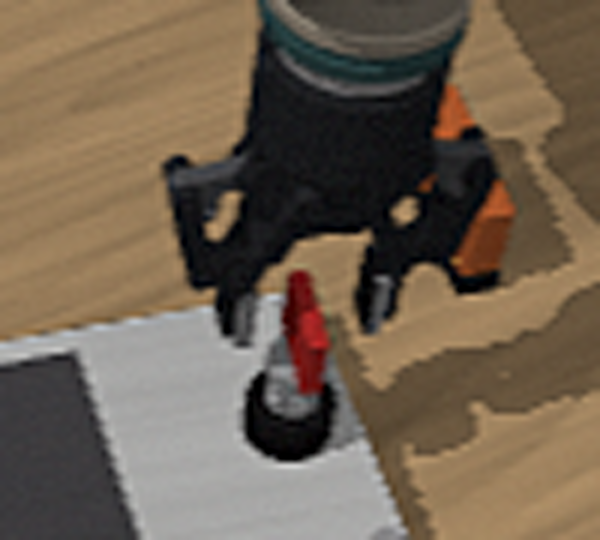

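The bar, at about (303,330), stands centred between the fingertips at (238,320) and (375,315). I lower a little and close lightly to learn its angle and centre.

>>> apply_moves --xyz '[[0, 0, 0.004], [0, 0, 0.008], [0, 0, 0.008], [0, 0, 0.008], [0, 0, 0.008]]' --angular '[[0, 0, 0], [0, 0, 0], [0, 0, 0], [0, 0, 0], [0, 0, 0]]' --jaw '[0.3, 0.15, 0.15, 0.15, 0.15]' --grip_force 20

```text
time: 14.35
position: [0.5866, 0.1163, 0.0891]
tool_rot: [-3.099, 0.516, -0.001]
wrist_force: [0.2, 0.3, 0.1]
width: 0.0129
finger_force: 0.0
```

>>> apply_moves --xyz '[[0, 0, 0], [0, 0, 0], [0, 0, 0], [0, 0, 0]]' --angular '[[0, 0, 0], [0, 0, 0], [0, 0, 0], [0, 0, 0]]' --jaw '[0, 0, 0, 0]'

```text
time: 14.75
position: [0.5868, 0.117, 0.0892]
tool_rot: [-3.097, 0.515, -0.002]
wrist_force: [2.4, 4.5, 0.8]
width: 0.0094
finger_force: 24.0
```

Run:
```python
from h import *
for i in range(3):
    c=shot('scene');s=arm.read_state();R=Ro.from_rotvec(s['tool_rot']).as_matrix();print(s['position'],s['width'],s['wrist_force'],'tool',R.T@s['wrist_force'],s['torque'],np.arctan2(R[1,1],R[0,1]))
```

```text
[0.5868 0.117  0.0892] 0.009414465183527431 [ 1.5875  5.3119 -0.6714] tool [-0.2176 -5.5386  0.6808] [ 0.7961 -0.2548 -0.0177] -1.900378346326395
[0.5868 0.117  0.0892] 0.00938829854242099 [ 1.7107  5.8327 -0.3085] tool [-0.2697 -6.0719  0.3186] [ 0.8233 -0.2513  0.0218] -1.9004399693163287
[0.5868 0.117  0.0892] 0.00976721724779541 [1.6192 4.5585 0.3873] tool [ 0.0568 -4.8378 -0.379 ] [ 0.8105 -0.241  -0.0191] -1.900431282928543
```

>>> apply_moves --xyz '[[0, -0.0008, 0], [0, -0.0008, 0.002], [0, -0.0008, 0.002]]' --angular '[[0, 0, 0], [0, 0, 0], [0, 0, 0]]' --jaw '[0.165, 0.165, 0.165]'

```text
time: 15.2
position: [0.5865, 0.1166, 0.0863]
tool_rot: [3.098, -0.517, -0.001]
wrist_force: [0.3, 0.2, -0.5]
width: 0.0139
finger_force: 0.0
```

>>> apply_moves --xyz '[[0, 0, 0.002], [0, 0, 0.002]]' --angular '[[0, 0, 0], [0, 0, 0]]' --jaw '[0.165, 0.165]'

```text
time: 15.4
position: [0.5866, 0.1168, 0.0844]
tool_rot: [3.099, -0.517, -0.001]
wrist_force: [-0.3, 0.5, 0.2]
width: 0.0145
finger_force: 0.0
```

>>> apply_moves --xyz '[[0, 0, 0.0015], [0, 0, 0.0015]]' --angular '[[0, 0, 0], [0, 0, 0]]' --jaw '[0.165, 0.165]'

```text
time: 15.6
position: [0.5866, 0.1169, 0.0831]
tool_rot: [3.099, -0.516, -0.001]
wrist_force: [-0.2, -0.3, -0.1]
width: 0.0138
finger_force: 0.0
```

>>> apply_moves --xyz '[[0, 0, 0.001], [0, 0, 0.001]]' --angular '[[0, 0, 0], [0, 0, 0]]' --jaw '[0.165, 0.165]'

```text
time: 15.8
position: [0.5867, 0.117, 0.0822]
tool_rot: [-3.099, 0.516, 0.0]
wrist_force: [-0.3, -0.4, 0.6]
width: 0.0137
finger_force: 0.0
```

>>> apply_moves --xyz '[[0, 0, 0.0008], [0, 0, 0.0008]]' --angular '[[0, 0, 0], [0, 0, 0]]' --jaw '[0.165, 0.165]'

```text
time: 16.0
position: [0.5868, 0.117, 0.0817]
tool_rot: [-3.099, 0.516, -0.0]
wrist_force: [-0.6, -0.5, 1.5]
width: 0.0137
finger_force: 0.5
```

>>> apply_moves --xyz '[[0, 0, 0.0008], [0, 0, 0.0008]]' --angular '[[0, 0, 0], [0, 0, 0]]' --jaw '[0.165, 0.165]'

```text
time: 16.2
position: [0.5869, 0.117, 0.0815]
tool_rot: [-3.099, 0.516, -0.001]
wrist_force: [-1.7, -0.4, 5.0]
width: 0.0142
finger_force: 2.4
```

>>> apply_moves --xyz '[[0, 0, 0.0008], [0, 0, 0.0008]]' --angular '[[0, 0, 0], [0, 0, 0]]' --jaw '[0.165, 0.165]'

```text
time: 16.4
position: [0.5869, 0.1171, 0.0813]
tool_rot: [-3.099, 0.516, -0.001]
wrist_force: [-4.7, -0.1, 8.1]
width: 0.0138
finger_force: 4.1
```

Run:
```python
from h import *
c=shot('scene');s=arm.read_state();print(s['position'],s['wrist_force'])
```

```text
[0.5869 0.117  0.0813] [-4.6422 -0.2842  7.5601]
```

>>> apply_moves --xyz '[[0, 0, -0.0008], [0, 0, -0.0008], [0, 0, -0.0009], [0, 0, -0.001], [0, 0, -0.0012]]' --angular '[[0, 0, -0.14], [0, 0, -0.28], [0, 0, -0.42], [0, 0, -0.56], [0, 0, -0.7]]' --jaw '[0.165, 0.165, 0.165, 0.165, 0.165]'

```text
time: 16.95
position: [0.587, 0.1163, 0.0819]
tool_rot: [3.085, 0.586, 0.001]
wrist_force: [0.8, -2.0, -0.6]
width: 0.014
finger_force: 1.0
```

>>> apply_moves --xyz '[[0, 0, -0.0001], [0, 0, -0.0002], [0, 0, -0.0004]]' --angular '[[0, 0, -0.15], [0, 0, -0.3], [0, 0, -0.45]]' --jaw '[0.165, 0.165, 0.165]'

```text
time: 17.25
position: [0.5874, 0.1157, 0.0823]
tool_rot: [2.876, 1.258, 0.001]
wrist_force: [-0.5, -5.7, 4.3]
width: 0.014
finger_force: 2.9
```

```bash
cat > st.py <<'E'
from red import *
c,s,ce,l,p=red('scene')
z=arm.read_state();R=Ro.from_rotvec(z['tool_rot']).as_matrix()
print('yaw',np.unwrap([-1.9004,np.arctan2(R[1,1],R[0,1])])[1]+1.9004,'pos',z['position'],'F',z['wrist_force'],'q6',z['joint_pos'][5],'t',z['time'],'red',s,ce)
E
python3 st.py
```

```text
yaw 1.162761246494274 pos [0.5874 0.1158 0.0824] F [ 0.8196 -4.1724  3.7993] q6 0.8718588210145086 t 17.3 red [313 172   6  11  40] [315.85 176.7 ]
```

>>> apply_moves --xyz '[[0, 0, -0.0001]]' --angular '[[0, 0, -0.12]]' --jaw '[0.165]'

```text
time: 17.4
position: [0.5875, 0.1159, 0.0824]
tool_rot: [2.799, 1.421, 0.002]
wrist_force: [0.8, -5.8, 3.1]
width: 0.0147
finger_force: 3.0
```

>>> apply_moves --xyz '[[0, 0, -0.0001]]' --angular '[[0, 0, -0.12]]' --jaw '[0.165]'

```text
time: 17.5
position: [0.5876, 0.116, 0.0825]
tool_rot: [2.707, 1.59, 0.002]
wrist_force: [1.0, -4.4, 1.8]
width: 0.0142
finger_force: 2.4
```

>>> apply_moves --xyz '[[0, 0, -0.0001]]' --angular '[[0, 0, -0.12]]' --jaw '[0.165]'

```text
time: 17.6
position: [0.5877, 0.116, 0.0826]
tool_rot: [2.606, 1.749, 0.002]
wrist_force: [2.2, -3.8, 2.5]
width: 0.0139
finger_force: 2.7
```

```bash
python3 st.py
```

```text
yaw 1.5175628743596745 pos [0.5877 0.1161 0.0826] F [ 0.9066 -4.7269  5.2385] q6 0.517137409377792 t 17.65 red [302 170   6  10  43] [304.4186 174.1163]
```

>>> apply_moves --xyz '[[0, 0, 0]]' --angular '[[0, 0, -0.12]]' --jaw '[0.165]'

```text
time: 17.75
position: [0.5877, 0.1161, 0.0827]
tool_rot: [2.501, 1.897, 0.002]
wrist_force: [2.0, -4.1, 4.5]
width: 0.0139
finger_force: 3.3
```

>>> apply_moves --xyz '[[0, 0, -0.0001]]' --angular '[[0, 0, -0.12]]' --jaw '[0.165]'

```text
time: 17.85
position: [0.5878, 0.1162, 0.0828]
tool_rot: [2.38, 2.046, 0.002]
wrist_force: [2.0, -4.2, 3.6]
width: 0.0143
finger_force: 3.0
```

>>> apply_moves --xyz '[[0, 0, -0.0001]]' --angular '[[0, 0, -0.12]]' --jaw '[0.165]'

```text
time: 17.95
position: [0.5878, 0.1163, 0.0829]
tool_rot: [2.253, 2.185, 0.002]
wrist_force: [2.3, -3.1, 3.2]
width: 0.0139
finger_force: 2.6
```

```bash
python3 st.py
```

```text
yaw 1.8758864395846322 pos [0.5877 0.1165 0.0829] F [ 1.8181 -2.2961  2.9772] q6 0.15905984274405766 t 18.0 red [303 170   7  12  56] [305.5893 175.4107]
```

>>> apply_moves --xyz '[[0, 0, 0]]' --angular '[[0, 0, -0.12]]' --jaw '[0.165]'

```text
time: 18.1
position: [0.5877, 0.1165, 0.0829]
tool_rot: [2.123, 2.312, 0.002]
wrist_force: [1.2, -3.6, 1.1]
width: 0.0141
finger_force: 1.3
```

>>> apply_moves --xyz '[[0, 0, -0.0001]]' --angular '[[0, 0, -0.12]]' --jaw '[0.165]'

```text
time: 18.2
position: [0.587, 0.1171, 0.0822]
tool_rot: [1.979, 2.44, 0.001]
wrist_force: [1.1, -0.7, 0.6]
width: 0.014
finger_force: 0.9
```

>>> apply_moves --xyz '[[0, 0, 0]]' --angular '[[0, 0, -0.12]]' --jaw '[0.165]'

```text
time: 18.3
position: [0.5869, 0.1173, 0.082]
tool_rot: [-1.828, -2.555, -0.001]
wrist_force: [2.5, -0.3, 0.7]
width: 0.014
finger_force: 0.7
```

```bash
python3 st.py
```

```text
yaw 2.234966388589417 pos [0.5868 0.1173 0.082 ] F [1.6741 0.4902 0.1741] q6 -0.19933881267639036 t 18.35 red [303 170   9  15  67] [306.9403 177.7612]
```

The force vanished and the tool sank between t = 18.0 and 18.2, at a finger angle of about 1.98, so the thread seems to have dropped. I open and move aside to verify the height and measure the bar's angle in the clear.

>>> apply_moves --xyz '[[0, 0, -0.001], [0, 0, -0.001], [0, 0, -0.001], [0, 0, -0.001], [0, 0, -0.03]]' --angular '[[0, 0, 0], [0, 0, 0], [0, 0, 0], [0, 0, 0], [0, 0, 0]]' --jaw '[0.6, 0.6, 0.6, 0.6, 0.6]'

```text
time: 18.85
position: [0.5842, 0.1167, 0.1078]
tool_rot: [-1.825, -2.549, 0.009]
wrist_force: [-0.2, -0.3, -0.2]
width: 0.0509
finger_force: 0.0
```

>>> apply_moves --xyz '[[0, 0, -0.04], [0, 0, -0.07], [0, 0, -0.07]]' --angular '[[0, 0, 0], [0, 0, 0], [0, 0, 0]]' --jaw '[0.6, 0.6, 0.6]'

```text
time: 19.15
position: [0.5888, 0.1173, 0.1881]
tool_rot: [1.825, 2.549, 0.011]
wrist_force: [0.1, 1.1, 0.5]
width: 0.0513
finger_force: 0.0
```

Run:
```python
from h import *
s=arm.read_state();R=Ro.from_rotvec(s['tool_rot']).as_matrix();print(s['position'],s['wrist_force'],R.T@(np.array([.49,.28,.18])-s['position']))
```

```text
[0.5888 0.1173 0.1881] [0.1413 1.1028 0.5176] [ 0.1858 -0.0412  0.0074]
```

>>> apply_moves --xyz '[[0.045, -0.01, 0], [0.09, -0.02, 0], [0.135, -0.03, 0], [0.18, -0.04, 0], [0.185, -0.041, 0]]' --angular '[[0, 0, 0], [0, 0, 0], [0, 0, 0], [0, 0, 0], [0, 0, 0]]' --jaw '[0.6, 0.6, 0.6, 0.6, 0.6]'

```text
time: 19.65
position: [0.4854, 0.2824, 0.1814]
tool_rot: [-1.821, -2.558, 0.0]
wrist_force: [-0.1, 0.0, -0.2]
width: 0.0514
finger_force: 0.0
```

Run:
```python
from red import *
for n in('top','scene'):
    c,s,ce,l,p=red(n); r=cv2.minAreaRect(p);bx=cv2.boxPoints(r)
    w=np.array([ray(c,*q,.110)[:2] for q in p]);e,v=np.linalg.eigh(np.cov(w.T));
    print(n,s,ce,'pca yaw',np.degrees(np.arctan2(v[1,1],v[0,1])),np.sqrt(e),[ray(c,*q,.11)[:2].round(4).tolist() for q in bx],bx.tolist())
    if n=='top': P=c['color'][175:215,165:215]
    else: Q=c['color'][155:205,285:335]
o=cv2.imread('pics/top0.png');h=cv2.imread('pics/scene0.png')
f=lambda x:cv2.resize(x,(390,290),interpolation=cv2.INTER_CUBIC)
cv2.imwrite('pics/g6.png',np.vstack([np.hstack([f(o[175:215,165:215]),f(P)]),np.hstack([f(h[155:205,285:335]),f(Q)])]))
s=arm.read_state();print(s['position'])
```

```text
top [178 189  14   8  53] [184.6226 192.3962] pca yaw 105.81123246525797 [0.0035 0.0115] [[0.5828, 0.1346], [0.5954, 0.0977], [0.5839, 0.0938], [0.5714, 0.1307]] [[177.8000030517578, 193.60000610351562], [189.8000030517578, 187.60000610351562], [191.59999084472656, 191.20001220703125], [179.59999084472656, 197.20001220703125]]
scene [303 168  14  17 121] [309.876  175.9504] pca yaw 119.77755996086057 [0.0051 0.0166] [[0.601, 0.078], [0.5767, 0.1357], [0.5972, 0.1381], [0.6207, 0.0809]] [[300.5000305175781, 180.5], [314.5000305175781, 166.5], [319.5000305175781, 171.5], [305.5000305175781, 185.5]]
[0.4874 0.2796 0.1815]
```

View pics/g6.png

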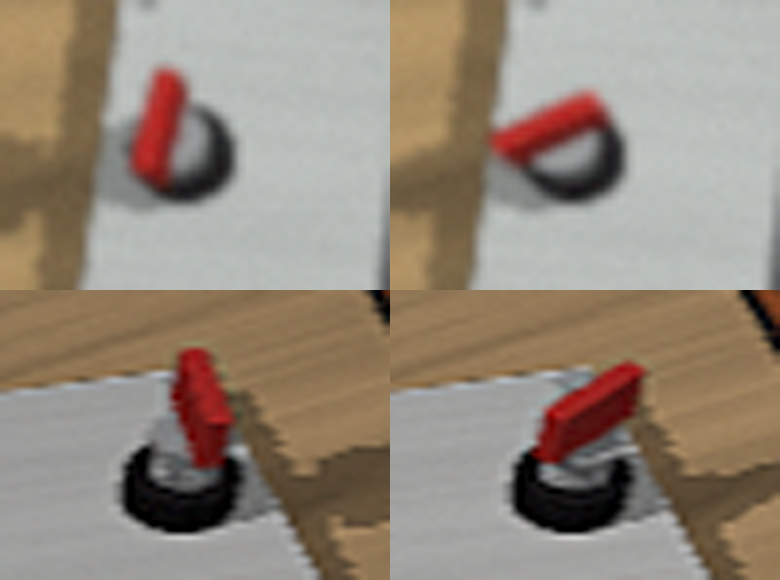

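The drop is confirmed: in the scene view the bar and collar sit lower on the boss (top right of bar at about (635,368) in the crop against (195,350) before). Next I fit the bar's upper long edge at sub-pixel level in both views to get its angle.

Run:
```python
from red import *
for n,cols in(('top',range(180,190)),('scene',range(305,316))):
    res=[]
    for k in range(2):
        c,s,ce,l,p=red(n);im=c['color'].astype(float);rd=im[...,2]-np.maximum(im[...,0],im[...,1])
        pk=np.percentile(rd[l],60);pts=[]
        for u in cols:
            rows=np.where(l[:,u])[0]
            if not len(rows):continue
            v=rows.min()-4
            while rd[v,u]<pk/2: v+=1
            pts.append((u,v-1+(pk/2-rd[v-1,u])/(rd[v,u]-rd[v-1,u])))
        w=np.array([ray(c,*q,.112)[:2] for q in pts])
        fits=[]
        for sl in(slice(None),slice(1,-1),slice(2,-2)):
            d=cv2.fitLine(w[sl].astype(np.float32),cv2.DIST_HUBER,0,1e-4,1e-4).ravel();fits.append(np.degrees(np.arctan2(d[1],d[0]))%180)
        res.append(fits)
    print(n,np.array(res),'\n',np.array(pts)[:,1])
```

```text
top [[108.9763 109.5438 110.1919]
 [108.8385 109.5994 110.2358]] 
 [191.9074 191.4    190.9796 190.381  189.9038 189.3016 188.8421 188.3077
 187.8475 187.55  ]
scene [[107.7826 108.5585 109.6974]
 [107.7143 108.522  109.7028]] 
 [174.4506 173.5342 172.6141 172.0237 171.3477 170.5372 169.3625 168.3061
 167.5887 167.0882 166.4321]
```

Run:
```python
from h import *
go(.587,.117,.185,-1.9004+2.235)
s=arm.read_state();print(s['position'])
```

```text
shift [-0.1836  0.0414 -0.0032] turn [-0.0004  0.0002 -0.0077] tool yaw now 0.3268880697839334 q6 0.12398986059838789 q1 0.45088359535435246 t 19.95
[0.4889 0.2776 0.1818]
```

>>> apply_moves --xyz '[[-0.045, 0.01, 0], [-0.09, 0.02, 0], [-0.135, 0.03, 0], [-0.18, 0.041, 0], [-0.1836, 0.0414, 0]]' --angular '[[0, 0, 0], [0, 0, 0], [0, 0, 0], [0, 0, -0.007], [0, 0, -0.007]]' --jaw '[0.6, 0.6, 0.6, 0.6, 0.6]'

```text
time: 20.45
position: [0.5889, 0.1124, 0.1815]
tool_rot: [1.828, 2.554, -0.002]
wrist_force: [-0.2, 1.2, 0.3]
width: 0.0517
finger_force: 0.0
```

>>> apply_moves --xyz '[[0, 0, 0], [0, 0, 0.03], [0, 0, 0.06], [0, 0, 0.09], [0, 0, 0.09]]' --angular '[[0, 0, 0], [0, 0, 0], [0, 0, 0], [0, 0, 0], [0, 0, 0]]' --jaw '[0.6, 0.6, 0.6, 0.6, 0.6]'

```text
time: 20.95
position: [0.5835, 0.1189, 0.0872]
tool_rot: [-1.814, -2.557, 0.009]
wrist_force: [-0.8, -0.9, -0.4]
width: 0.0511
finger_force: 0.0
```

```bash
python3 st.py; python3 -c "
from h import *
go(.587,.117,.086,-1.9004+2.235)"
```

```text
yaw 2.2372418740336695 pos [0.5851 0.1191 0.0904] F [0.1549 0.2414 0.8322] q6 -0.19813034030812712 t 21.0 red [303 168  15  17 121] [309.876 176.   ]
shift [-0.0026  0.0011  0.0044] turn [-0.0043 -0.0012  0.0022] tool yaw now 0.3368418740336692 q6 -0.19813034030812712 q1 0.13874778744130536 t 21.0
```

>>> apply_moves --xyz '[[0, 0, 0], [0, 0, 0.004], [0, 0, 0.004], [0, 0, 0.004]]' --angular '[[0, 0, 0], [0, 0, 0], [0, 0, 0], [0, 0, 0]]' --jaw '[0.6, 0.4, 0.2, 0.2]'

```text
time: 21.4
position: [0.587, 0.1185, 0.0889]
tool_rot: [1.818, 2.561, 0.001]
wrist_force: [-0.6, 0.2, 0.4]
width: 0.0173
finger_force: 0.0
```

```bash
python3 st.py; python3 -c "
from h import *
go(.587,.117,.086,-1.9004+2.235)"
```

```text
yaw 2.2363912163949897 pos [0.5869 0.1185 0.0888] F [-0.7685 -0.26   -0.5245] q6 -0.19848309153419044 t 21.45 red [303 169  11  16  79] [307.6203 177.2658]
shift [-0.0014 -0.0004  0.0028] turn [0.001  0.0001 0.0014] tool yaw now 0.3359912163949895 q6 -0.19848309153419044 q1 0.13752098765281703 t 21.45
```

>>> apply_moves --xyz '[[0, 0, 0], [0, 0, 0], [0, 0, 0], [0, 0, 0], [0, 0, 0]]' --angular '[[0, 0, 0], [0, 0, 0], [0, 0, 0], [0, 0, 0], [0, 0, 0]]' --jaw '[0, 0, 0, 0, 0]'

```text
time: 21.95
position: [0.5879, 0.119, 0.089]
tool_rot: [1.817, 2.56, 0.005]
wrist_force: [5.1, 2.6, -0.6]
width: 0.0093
finger_force: 25.9
```

```bash
python3 st.py; python3 -c "
from h import *
s=arm.read_state();R=Ro.from_rotvec(s['tool_rot']).as_matrix();print(R.T@s['wrist_force'],R,s['torque'],s['width'],s['finger_force'])"
```

```text
yaw 2.2365516608571405 pos [0.5878 0.1189 0.0889] F [ 5.873   2.0057 -1.1198] q6 -0.19851865124525792 t 22.0 red [303 171   8  14  61] [307.1148 178.0328]
[-0.0438  6.2017  1.1427] [[-0.3299  0.944   0.0035]
 [ 0.944   0.3299  0.0012]
 [ 0.      0.0037 -1.    ]] [ 0.3285 -0.7446  0.0188] 0.009403009066900473 25.944892466068268
```

Both tight grips place the bolt axis at (0.5887, 0.1163), and the drop came at a bolt angle of 1.87 ± 0.06 (backward from my reference). The bolt now stands at 2.2365, so the forward turn needed is 6.65 rad, done in three strokes.

>>> apply_moves --xyz '[[0, 0, 0], [-0.0027, 0.001, 0.002], [-0.0027, 0.001, 0.005], [-0.0027, 0.001, 0.005]]' --angular '[[0, 0, 0], [0, 0, 0], [0, 0, 0], [0, 0, 0]]' --jaw '[0.155, 0.155, 0.155, 0.155]'

```text
time: 22.4
position: [0.5881, 0.116, 0.0823]
tool_rot: [-1.818, -2.56, 0.002]
wrist_force: [0.1, -0.5, 1.2]
width: 0.0131
finger_force: 0.0
```

>>> apply_moves --xyz '[[0, 0, 0], [0, 0, 0], [0, 0, 0], [0, 0, 0], [0, 0, 0.0003]]' --angular '[[0, 0, 0.145], [0, 0, 0.29], [0, 0, 0.435], [0, 0, 0.58], [0, 0, 0.725]]' --jaw '[0.155, 0.155, 0.155, 0.155, 0.155]'

```text
time: 22.9
position: [0.5887, 0.1163, 0.0827]
tool_rot: [-2.614, -1.742, -0.001]
wrist_force: [1.5, 1.4, 0.1]
width: 0.0132
finger_force: 0.6
```

```bash
python3 st.py
```

```text
yaw 1.4982647579081516 pos [0.5886 0.1163 0.0827] F [ 0.5231 -0.0087 -0.2199] q6 0.5355418156933902 t 22.95 red [302 172   6  11  43] [304.3256 176.2791]
```

>>> apply_moves --xyz '[[0, 0, 0], [0, 0, 0], [0, 0, 0], [0, 0, 0.0003], [0, 0, 0.0006]]' --angular '[[0, 0, 0.145], [0, 0, 0.29], [0, 0, 0.435], [0, 0, 0.58], [0, 0, 0.725]]' --jaw '[0.155, 0.155, 0.155, 0.155, 0.155]'

```text
time: 23.45
position: [0.5885, 0.1162, 0.0822]
tool_rot: [-3.061, -0.707, 0.0]
wrist_force: [-0.1, -0.3, 1.0]
width: 0.0133
finger_force: 0.7
```

>>> apply_moves --xyz '[[0, 0, 0], [0, 0, 0], [0, 0, 0], [0, 0, 0.0003], [0, 0, 0.0006]]' --angular '[[0, 0, 0.145], [0, 0, 0.29], [0, 0, 0.435], [0, 0, 0.58], [0, 0, 0.725]]' --jaw '[0.155, 0.155, 0.155, 0.155, 0.155]'

```text
time: 23.95
position: [0.5884, 0.1165, 0.0817]
tool_rot: [-3.112, 0.424, 0.0]
wrist_force: [-0.7, 2.2, 0.2]
width: 0.0133
finger_force: 0.8
```

>>> apply_moves --xyz '[[0, 0, 0], [0, 0, 0], [0, 0, 0], [0, 0, 0.0003], [0, 0, 0.0006]]' --angular '[[0, 0, 0.145], [0, 0, 0.29], [0, 0, 0.435], [0, 0, 0.58], [0, 0, 0.7]]' --jaw '[0.155, 0.155, 0.155, 0.155, 0.155]'

```text
time: 24.45
position: [0.5885, 0.1166, 0.0811]
tool_rot: [-2.778, 1.465, 0.0]
wrist_force: [-0.1, 1.9, 0.8]
width: 0.0133
finger_force: 0.6
```

```bash
python3 st.py
```

```text
yaw -0.6464202271952451 pos [0.5885 0.1165 0.0811] F [0.1007 0.8347 1.0076] q6 2.6803957646360725 t 24.5 red [306 167   8  20  74] [309.5946 176.2297]
```

>>> apply_moves --xyz '[[0, 0, 0], [0, 0, 0], [0, 0, 0], [0, 0, 0], [0, 0, 0]]' --angular '[[0, 0, 0], [0, 0, 0], [0, 0, 0], [0, 0, 0], [0, 0, 0]]' --jaw '[1, 1, 1, 1, 1]'

```text
time: 25.0
position: [0.5885, 0.1162, 0.081]
tool_rot: [2.781, -1.461, -0.0]
wrist_force: [0.3, -0.3, 0.5]
width: 0.0839
finger_force: 0.0
```

>>> apply_moves --xyz '[[0, 0, 0], [0, 0, 0]]' --angular '[[0, 0, 0], [0, 0, 0]]' --jaw '[1, 1]'

```text
time: 25.2
position: [0.5885, 0.1162, 0.081]
tool_rot: [-2.781, 1.462, 0.0]
wrist_force: [-0.2, 0.1, -0.5]
width: 0.0851
finger_force: 0.0
```

```bash
python3 st.py; python3 -c "
from h import *
print(arm.read_state()['width'])"
```

```text
yaw -0.6383815831806159 pos [0.5885 0.1162 0.081 ] F [-0.1082  0.4787 -0.2495] q6 2.672203478753749 t 25.25 red [306 167   9  20  75] [309.9333 176.1867]
0.08509153516266016
```

>>> apply_moves --xyz '[[0, 0, 0], [0, 0, 0], [0, 0, 0], [0, 0, 0], [0, 0, 0]]' --angular '[[0, 0, -0.145], [0, 0, -0.29], [0, 0, -0.435], [0, 0, -0.58], [0, 0, -0.725]]' --jaw '[1, 1, 1, 1, 1]'

```text
time: 25.75
position: [0.5885, 0.1162, 0.081]
tool_rot: [-3.119, 0.372, -0.0]
wrist_force: [0.2, 0.8, 0.1]
width: 0.0854
finger_force: 0.0
```

>>> apply_moves --xyz '[[0, 0, 0], [0, 0, 0], [0, 0, 0], [0, 0, 0], [0, 0, 0]]' --angular '[[0, 0, -0.145], [0, 0, -0.29], [0, 0, -0.435], [0, 0, -0.58], [0, 0, -0.725]]' --jaw '[1, 1, 1, 1, 1]'

```text
time: 26.25
position: [0.5885, 0.1162, 0.081]
tool_rot: [-3.049, -0.759, -0.0]
wrist_force: [0.0, -0.4, -0.3]
width: 0.0852
finger_force: 0.0
```

>>> apply_moves --xyz '[[0, 0, 0], [0, 0, 0], [0, 0, 0], [0, 0, 0], [0, 0, 0]]' --angular '[[0, 0, -0.145], [0, 0, -0.29], [0, 0, -0.435], [0, 0, -0.58], [0, 0, -0.725]]' --jaw '[1, 1, 1, 1, 1]'

```text
time: 26.75
position: [0.5885, 0.1162, 0.081]
tool_rot: [-2.581, -1.791, -0.0]
wrist_force: [0.8, -0.2, -0.5]
width: 0.0853
finger_force: 0.0
```

>>> apply_moves --xyz '[[0, 0, 0], [0, 0, 0], [0, 0, 0], [0, 0, 0], [0, 0, 0]]' --angular '[[0, 0, -0.145], [0, 0, -0.29], [0, 0, -0.435], [0, 0, -0.58], [0, 0, -0.725]]' --jaw '[1, 1, 1, 1, 1]'

```text
time: 27.25
position: [0.5885, 0.1163, 0.081]
tool_rot: [-1.779, -2.59, -0.0]
wrist_force: [0.6, 0.5, -0.0]
width: 0.0858
finger_force: 0.0
```

>>> apply_moves --xyz '[[0, 0, 0], [0, 0, 0], [0, 0, 0]]' --angular '[[0, 0, -0.12], [0, 0, -0.24], [0, 0, -0.24]]' --jaw '[1, 1, 1]'

```text
time: 27.55
position: [0.5885, 0.1162, 0.081]
tool_rot: [-1.463, -2.78, -0.0]
wrist_force: [0.4, -1.0, -0.2]
width: 0.0854
finger_force: 0.0
```

```bash
python3 st.py
```

```text
yaw 2.4989762808918097 pos [0.5885 0.1163 0.081 ] F [-0.4167  0.309  -0.0853] q6 -0.46514451694830783 t 27.6 red [306 167   9  20  74] [309.9189 176.2973]
```

>>> apply_moves --xyz '[[0, 0, 0], [0, 0, 0], [0, 0, 0], [0, 0, 0], [0, 0, 0]]' --angular '[[0, 0, 0], [0, 0, 0], [0, 0, 0], [0, 0, 0], [0, 0, 0]]' --jaw '[0.155, 0.155, 0.155, 0.155, 0.155]'

```text
time: 28.1
position: [0.5885, 0.1162, 0.081]
tool_rot: [-1.465, -2.779, -0.0]
wrist_force: [-0.1, -0.2, -0.7]
width: 0.0135
finger_force: 0.0
```

>>> apply_moves --xyz '[[0, 0, 0], [0, 0, 0], [0, 0, 0]]' --angular '[[0, 0, 0], [0, 0, 0], [0, 0, 0]]' --jaw '[0.155, 0.155, 0.155]'

```text
time: 28.4
position: [0.5886, 0.1163, 0.0811]
tool_rot: [1.464, 2.779, 0.0]
wrist_force: [0.4, 0.2, -0.1]
width: 0.0133
finger_force: 0.3
```

```bash
python3 st.py
```

```text
yaw 2.501394705729342 pos [0.5886 0.1163 0.0811] F [0.3903 0.9785 0.2346] q6 -0.4675543745895836 t 28.45 red [306 167   8  20  72] [309.4028 176.5417]
```

>>> apply_moves --xyz '[[0, 0, 0], [0, 0, 0], [0, 0, 0], [0, 0, 0], [0, 0, 0.0006]]' --angular '[[0, 0, 0.145], [0, 0, 0.29], [0, 0, 0.435], [0, 0, 0.58], [0, 0, 0.725]]' --jaw '[0.155, 0.155, 0.155, 0.155, 0.155]'

```text
time: 28.95
position: [0.5888, 0.1165, 0.0806]
tool_rot: [2.361, 2.072, 0.002]
wrist_force: [1.2, -0.2, 1.0]
width: 0.0137
finger_force: 0.6
```

>>> apply_moves --xyz '[[0, 0, 0], [0, 0, 0], [0, 0, 0], [0, 0, 0], [0, 0, 0.0006]]' --angular '[[0, 0, 0.145], [0, 0, 0.29], [0, 0, 0.435], [0, 0, 0.58], [0, 0, 0.725]]' --jaw '[0.155, 0.155, 0.155, 0.155, 0.155]'

```text
time: 29.45
position: [0.5887, 0.1162, 0.08]
tool_rot: [2.942, 1.101, 0.001]
wrist_force: [-0.5, 0.9, 1.2]
width: 0.0131
finger_force: 1.0
```

>>> apply_moves --xyz '[[0, 0, 0], [0, 0, 0], [0, 0, 0], [0, 0, 0], [0, 0, 0.0006]]' --angular '[[0, 0, 0.145], [0, 0, 0.29], [0, 0, 0.435], [0, 0, 0.58], [0, 0, 0.725]]' --jaw '[0.155, 0.155, 0.155, 0.155, 0.155]'

```text
time: 29.95
position: [0.5885, 0.1165, 0.0793]
tool_rot: [-3.141, 0.014, -0.0]
wrist_force: [-0.2, 1.0, 1.5]
width: 0.0131
finger_force: 1.0
```

>>> apply_moves --xyz '[[0, 0, 0], [0, 0, 0], [0, 0, 0], [0, 0, 0], [0, 0, 0.0006]]' --angular '[[0, 0, 0.145], [0, 0, 0.29], [0, 0, 0.435], [0, 0, 0.58], [0, 0, 0.725]]' --jaw '[0.155, 0.155, 0.155, 0.155, 0.155]'

```text
time: 30.45
position: [0.5886, 0.1165, 0.0788]
tool_rot: [-2.932, 1.127, -0.0]
wrist_force: [0.5, 1.0, 1.2]
width: 0.0133
finger_force: 0.6
```

```bash
python3 st.py
```

```text
yaw -0.41158738733058153 pos [0.5886 0.1165 0.0787] F [-0.3688 -0.9584  0.7039] q6 2.445552970995637 t 30.5 red [308 167   5  20  74] [309.8784 176.6216]
```

>>> apply_moves --xyz '[[0, 0, 0], [0, 0, 0], [0, 0, 0], [0, 0, 0], [0, 0, 0]]' --angular '[[0, 0, 0], [0, 0, 0], [0, 0, 0], [0, 0, 0], [0, 0, 0]]' --jaw '[1, 1, 1, 1, 1]'

```text
time: 31.0
position: [0.5885, 0.1162, 0.0786]
tool_rot: [-2.936, 1.118, 0.0]
wrist_force: [-0.3, -0.1, -1.1]
width: 0.0836
finger_force: 0.0
```

>>> apply_moves --xyz '[[0, 0, 0], [0, 0, 0]]' --angular '[[0, 0, 0], [0, 0, 0]]' --jaw '[1, 1]'

```text
time: 31.2
position: [0.5885, 0.1162, 0.0786]
tool_rot: [-2.936, 1.118, 0.0]
wrist_force: [-0.9, -0.3, 0.3]
width: 0.0853
finger_force: 0.0
```

```bash
python3 st.py
```

```text
yaw -0.39842916852427135 pos [0.5885 0.1162 0.0786] F [ 0.2275  0.1096 -0.2877] q6 2.4322083207407976 t 31.25 red [307 167   6  20  66] [309.9091 176.7424]
```

>>> apply_moves --xyz '[[0, 0, 0], [0, 0, 0], [0, 0, 0], [0, 0, 0], [0, 0, 0]]' --angular '[[0, 0, -0.145], [0, 0, -0.29], [0, 0, -0.435], [0, 0, -0.58], [0, 0, -0.725]]' --jaw '[1, 1, 1, 1, 1]'

```text
time: 31.75
position: [0.5885, 0.1162, 0.0786]
tool_rot: [-3.142, -0.005, 0.0]
wrist_force: [-0.1, -0.7, -0.0]
width: 0.0853
finger_force: 0.0
```

>>> apply_moves --xyz '[[0, 0, 0], [0, 0, 0], [0, 0, 0], [0, 0, 0], [0, 0, 0]]' --angular '[[0, 0, -0.145], [0, 0, -0.29], [0, 0, -0.435], [0, 0, -0.58], [0, 0, -0.725]]' --jaw '[1, 1, 1, 1, 1]'

```text
time: 32.25
position: [0.5885, 0.1162, 0.0786]
tool_rot: [-2.936, -1.118, -0.0]
wrist_force: [-0.4, -0.8, -0.2]
width: 0.0852
finger_force: 0.0
```

>>> apply_moves --xyz '[[0, 0, 0], [0, 0, 0], [0, 0, 0], [0, 0, 0], [0, 0, 0]]' --angular '[[0, 0, -0.145], [0, 0, -0.29], [0, 0, -0.435], [0, 0, -0.58], [0, 0, -0.725]]' --jaw '[1, 1, 1, 1, 1]'

```text
time: 32.75
position: [0.5885, 0.1162, 0.0786]
tool_rot: [-2.348, -2.087, -0.0]
wrist_force: [-0.4, -0.1, -0.1]
width: 0.0854
finger_force: 0.0
```

>>> apply_moves --xyz '[[0, 0, 0], [0, 0, 0], [0, 0, 0], [0, 0, 0], [0, 0, 0]]' --angular '[[0, 0, -0.145], [0, 0, -0.29], [0, 0, -0.435], [0, 0, -0.58], [0, 0, -0.725]]' --jaw '[1, 1, 1, 1, 1]'

```text
time: 33.25
position: [0.5885, 0.1162, 0.0786]
tool_rot: [1.456, 2.784, 0.0]
wrist_force: [-0.4, -0.2, 1.2]
width: 0.0852
finger_force: 0.0
```

>>> apply_moves --xyz '[[0, 0, 0], [0, 0, 0], [0, 0, 0]]' --angular '[[0, 0, -0.12], [0, 0, -0.24], [0, 0, -0.24]]' --jaw '[1, 1, 1]'

```text
time: 33.55
position: [0.5885, 0.1162, 0.0786]
tool_rot: [-1.119, -2.935, -0.0]
wrist_force: [-0.5, -1.0, -0.3]
width: 0.0858
finger_force: 0.0
```

```bash
python3 st.py
```

```text
yaw 2.738944094992765 pos [0.5885 0.1162 0.0786] F [0.2325 0.3806 0.8441] q6 -0.7051282223363279 t 33.6 red [307 167   6  20  66] [309.9091 176.7424]
```

>>> apply_moves --xyz '[[0, 0, 0], [0, 0, 0], [0, 0, 0], [0, 0, 0], [0, 0, 0]]' --angular '[[0, 0, 0], [0, 0, 0], [0, 0, 0], [0, 0, 0], [0, 0, 0]]' --jaw '[0.155, 0.155, 0.155, 0.155, 0.155]'

```text
time: 34.1
position: [0.5885, 0.1162, 0.0786]
tool_rot: [1.122, 2.935, 0.0]
wrist_force: [-0.1, 0.3, -0.5]
width: 0.0141
finger_force: 0.0
```

>>> apply_moves --xyz '[[0, 0, 0], [0, 0, 0], [0, 0, 0]]' --angular '[[0, 0, 0], [0, 0, 0], [0, 0, 0]]' --jaw '[0.155, 0.155, 0.155]'

```text
time: 34.4
position: [0.5885, 0.1163, 0.0786]
tool_rot: [-1.121, -2.935, -0.0]
wrist_force: [-0.1, 0.6, 0.4]
width: 0.0131
finger_force: 0.0
```

```bash
python3 st.py
```

```text
yaw 2.741360481766783 pos [0.5885 0.1162 0.0786] F [-0.6203  0.6137  0.7988] q6 -0.7075571282435728 t 34.45 red [307 167   7  20  72] [310.1111 176.8333]
```

>>> apply_moves --xyz '[[0, 0, 0], [0, 0, 0], [0, 0, 0], [0, 0, 0], [0, 0, 0]]' --angular '[[0, 0, 0.12], [0, 0, 0.24], [0, 0, 0.36], [0, 0, 0.48], [0, 0, 0.6]]' --jaw '[0.155, 0.155, 0.155, 0.155, 0.155]'

```text
time: 34.95
position: [0.5886, 0.1165, 0.0786]
tool_rot: [-1.944, -2.468, -0.001]
wrist_force: [1.0, 0.7, -0.2]
width: 0.0134
finger_force: 0.6
```

>>> apply_moves --xyz '[[0, 0, 0.0005], [0, 0, 0.0005], [0, 0, 0.0005], [0, 0, 0.0005], [0, 0, 0.0005]]' --angular '[[0, 0, 0.1], [0, 0, 0.19], [0, 0, 0.26], [0, 0, 0.27], [0, 0, 0.27]]' --jaw '[0.155, 0.155, 0.155, 0.155, 0.155]'

```text
time: 35.45
position: [0.5886, 0.1163, 0.0782]
tool_rot: [2.252, 2.191, 0.001]
wrist_force: [0.9, 0.8, 0.1]
width: 0.0136
finger_force: 0.5
```

```bash
python3 st.py; python3 -c "
from h import *
c=shot('scene')
cv2.imwrite('pics/g7.png',np.hstack([cv2.resize(c['color'][130:210,270:350],(400,400),interpolation=2),cv2.resize(c['color'][170:260,170:260],(400,400),interpolation=2)]))"
```

```text
yaw 1.8730497003116056 pos [0.5886 0.1163 0.0782] F [0.7739 0.482  0.6635] q6 0.16079691215845657 t 35.5 red [302 173   8  12  50] [305.38 178.62]
```

View pics/g7.png

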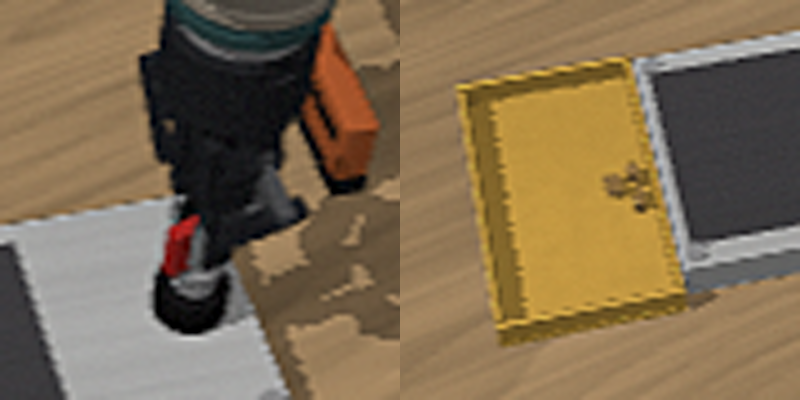

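The bar sits about 3.2 px lower than at the same angle before the drop, which fits roughly 10 mm, and the chips are in the tray at about (630,185). I grip firmly.

>>> apply_moves --xyz '[[0, 0, 0], [0, 0, 0], [0, 0, 0], [0, 0, 0], [0, 0, 0]]' --angular '[[0, 0, 0], [0, 0, 0], [0, 0, 0], [0, 0, 0], [0, 0, 0]]' --jaw '[0, 0, 0, 0, 0]' --grip_force 60

```text
time: 36.05
position: [0.5889, 0.1161, 0.0783]
tool_rot: [2.253, 2.188, 0.001]
wrist_force: [5.1, -1.4, 0.9]
width: 0.0092
finger_force: 59.5
```

>>> apply_moves --xyz '[[0, 0, 0], [0, 0, 0], [0, 0, 0], [0, 0, 0], [0, 0, 0]]' --angular '[[0, 0, 0], [0, 0, 0], [0, 0, 0], [0, 0, 0], [0, 0, 0]]' --jaw '[0, 0, 0, 0, 0]'

```text
time: 36.55
position: [0.5888, 0.1161, 0.0783]
tool_rot: [2.253, 2.188, 0.001]
wrist_force: [5.6, -1.9, -0.1]
width: 0.009
finger_force: 59.6
```

```bash
python3 st.py; python3 -c "
from h import *
s=arm.read_state();print(s['width'],s['finger_force'],s['joint_velocities'],s['torque'])"
```

```text
yaw 1.8713234563668437 pos [0.5888 0.1161 0.0783] F [ 5.1585 -1.4723  0.3458] q6 0.16236392793767018 t 36.6 red [302 173   7  12  47] [304.8936 178.5106]
0.009266236568536288 59.568750858306885 [-0.0001  0.0001  0.0007 -0.0007  0.0012 -0.0008] [-0.226  -0.7897  0.0215]
```

```bash
python3 -c "
from station import arm
print(arm.close_job())"
```

```text
the job is handed in; nothing more can be done
None
```

The job is handed in, with no verdict shown: the three chips are in the tray, the scraper is back standing on the bench, and the bolt dropped in and was turned one full turn forward (about ±0.06 rad, as I estimated the drop angle), now held at 60 N.

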